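Sweep the engraving blanks into the scoop tray

ROBOT

A 7-joint arm with a two-finger parallel gripper is mounted at the origin on the work surface. World frame = base frame: x ahead of the robot, y to its left, z up, the work surface at z = 0. Lengths are in m, angles in rad, forces in N, time in s.
With the tool pointing down it reaches from about 0.4 to 0.9 m from the base axis. Payload 5.6 kg.
Tool frame: the origin (TCP) lies between the finger pads; the fingertips stand 17 mm ahead of it and the grasp point (between the pads) lies 2 mm behind it; z points along the fingers, y is the line along which they close (so a half turn about z gives the same grasp; the last joint's range is limited). The gripper opens to 92 mm and grips with 3 to 60 N. Pads are 20 mm wide; open, the fingers measure 128 mm over their backs; the gripper's body (75 mm by 189 mm) begins 69 mm behind the grasp point.
Start: joints at [-0.043, 0.468, -0.012, 1.603, 0.006, 1.071, -0.056], TCP at [0.65, -0, 0.232] pointing down, gripper open.
Joint ranges: [-2.53, 2.53], [-0.31, 2.02], [-1.57, 1.55], [0.28, 2.44], [-1.29, 4.43], [0.15, 1.84], [-2.92, 2.92]. Speed limits (rad/s): [2.57, 2.57, 3.14, 3.14, 3.14, 3.14, 3.14].

INTERFACE

Orientations are given as a 3x3 rotation matrix whose columns are the frame's x, y, z axes.
In Python, from workcell import manip, capture, calibration, hand_in gives the robot as it stands.
- The arm moves only by the tool step_arm, never from a script. Its argument "commands" is a list of rows, each a list of 7 numbers: the turn, a rotation vector about the tool's x, y, z in rad, then the shift along the tool's x, y, z in cm, then the opening, from 0 (shut) to 1 (fully open). A call has exactly 8 rows; each row shifts and turns the commanded pose from where the row before left it, along the tool's axes as they then stand; what a row does not reach is not made up. A row lasts 1/10 s, in which the tool goes at most 50 mm and 8.59 degrees, less where a joint would pass 70% of its speed; a pose out of reach is approached as far as the arm can. A call is refused whole if a number of a shift passes 5 or a number of a turn 0.15, either way. A call with a gripper value outside its range is refused whole. The fingers move at their own pace and stop on an object; "force" is the grip in N (left out, the last holds). Time passes only in rows, so rows that do not move let the fingers close, or fill a call up. It gives the time, the measured TCP pose, the force, the opening and the grip force at its end, in the units of the state.
- manip.get_state(): the state, without advancing time (a new reading comes with each control period).
- capture(name): name is "scene" or "side" or "wrist"; returns the picture (420x560x3 uint8, red, green, blue); there is no depth.
- calibration(name): a dict with "fovy" (degrees; the focal length in pixels is half the picture's height over the tangent of half this angle, whatever the lens; pixels are square), "cx", "cy" (the principal point, pixels), "eye" and "orientation" of the camera in the world. Camera axes: x right, y down, z forward; pixel columns grow to the right and rows downward; lengths in m; the calibration is good to about 2 mm. A picture is of the moment at which its call begins: read the wrist's pose just before it. calibration takes no time and is no camera call; for the wrist camera it gives the pose at the moment of the call.
- hand_in(): hands the job in; it is judged then, once.
The state is a dict: "t": time; "joints": joint angles; "qvel": joint speeds; "joint_torque": joint torques, N m; "position": TCP position; "eef_rot": TCP orientation; "contact_force": force on the tool from outside, world axes, zero at the start; "ft_torque": the same for the moment, N m; "finger_gap": finger opening in m; "grasp_force": force on a finger pad.
Only numpy, scipy, OpenCV 4.12 (cv2) and the standard library are available. Lean on these libraries where they do the work, as an engineer would, in place of code of your own. Each camera call takes 0.05 s, during which the arm holds its last target. There are 200 camera calls.

TASK

Clear the cutting mat: with your fingertips, sweep the three round brass blanks across the mat and in through the open front of the low aluminium tray, until each lies flat and wholly inside it. Only push them, do not pick any up, and leave the square blank, the ink pot and everything else on the bench where they are.

Things in the scene. Friction and masses are not known exactly. Their poses are not given: they have to be found in the camera images.
- blank_a: one of three identical round brass engraving blanks: a flat disc 32 mm across and 10 mm thick, about 65 g, lying flat on the cutting mat on the robot's side of the tray. Origin: centre of its underside, z up
- blank_b: one of three identical round brass engraving blanks: a flat disc 32 mm across and 10 mm thick, about 65 g, lying flat on the cutting mat on the robot's side of the tray. Origin: centre of its underside, z up
- blank_c: one of three identical round brass engraving blanks: a flat disc 32 mm across and 10 mm thick, about 65 g, lying flat on the cutting mat on the robot's side of the tray. Origin: centre of its underside, z up
- tray: low open-fronted tray of aluminium sheet, stuck to the mat: 130 mm deep (x), 170 mm wide (y). 3 mm walls, 18 mm high plus a thin rolled rim (to 20.5 mm), at the back (+x) and sides; the front (-x, facing the robot, turned up to 0.3 rad) is fully open. Floor a thin sheet flush with the mat: no step. Origin: centre of its underside, at mat level; inside it spans x -65 to +62, y -82 to +82 mm
- tray_mouth (a point): middle of the tray's open front edge, at mat height; x axis points into the tray
- mat: black cutting mat with a pale grid, fixed on the bench, 420 mm (x) by 594 mm (y), 3 mm thick; origin at the centre of its underside on the bench, its upper surface 3 mm above
- square_blank: square brass blank, 30 x 30 x 10 mm, lying flat among the round ones; must stay. Origin: centre of its underside
- ink_pot: small glass ink pot with a black cap, 34 mm across, 44 mm tall, standing among the blanks; must stay. Origin: centre of its underside
- handpiece: engraving pen with orange grip lying along x at the mat's left edge (+y), 143 mm long, 22 mm thick; must stay. Origin: under its body, on the mat: it reaches 73 mm towards its +x and 70 mm towards its -x
- coffee_cup: paper coffee cup, 86 mm across, 113 mm tall, left of the mat; must stay. Origin: centre of its underside
- oil_bottle: squeeze bottle with a white nozzle, 58 mm across, 161 mm tall, right of the mat (-y); must stay. Origin: centre of its underside
- tape_roll: orange tape roll lying flat, 80 mm across, 25 mm tall, right of the mat; must stay. Origin: centre of its underside
- phone: black phone lying flat left of the mat, 73 x 150 x 8 mm; must stay. Origin: centre of its underside

How it is judged:
At the end, for the whole second after the job is handed in: Each of the three round blanks lies flat on the tray's floor (tilt below 0.12 rad) and at rest, its centre at least 14 mm behind the open front edge and between the walls (x of blank_a in the frame of tray between -0.051 and 0.062 m and y of blank_a in the frame of tray between -0.082 and 0.082 m and z of each of blank_a, blank_b, blank_c in the frame of tray below 0.004 m and angle between each of blank_a, blank_b, blank_c's own z axis and vertical below 0.12 rad and linear speed of each of blank_a, blank_b, blank_c below 0.02 m/s and x of blank_b in the frame of tray between -0.051 and 0.062 m and y of blank_b in the frame of tray between -0.082 and 0.082 m and x of blank_c in the frame of tray between -0.051 and 0.062 m and y of blank_c in the frame of tray between -0.082 and 0.082 m); the robot touches nothing.
It fails at once if a round blank was picked up (raised more than 10 mm off the mat) or turned over (height (world z) of any of blank_a, blank_b, blank_c above 0.013 m or angle between any of blank_a, blank_b, blank_c's own z axis and vertical above 0.8 rad).
It fails at once if something that should stay was moved by more than 15 mm or knocked over (distance of any of square_blank, ink_pot, handpiece, coffee_cup, oil_bottle, tape_roll, phone from where it was at the start of the episode above 0.015 m or angle between any of square_blank, ink_pot, handpiece, coffee_cup, oil_bottle, tape_roll, phone's own z axis and vertical above 0.5 rad).
It also fails if it takes over 72 s, if anything falls off the work surface, if the arm or the gripper's body presses on something with over 40 N, if the wrist force passes 120 N, or if a joint passes its speed limit or range.

## Working session

There is one attempt and no reset: what is moved stays moved. The work goes in short steps, Python scripts to look and compute and a tool call to move; the robot and the scene stay as the last step left them, time stands still between calls to the robot, and variables do not carry over. Pictures are saved under pics/ and viewed, at most 10 in all, crops included, and the job is handed in when it is done.

Besides the shell and the picture viewer there is one more tool, called after "Emit:" in YAML: its name, and indented under it one key for each argument. step_arm: Moves the arm, as the interface text tells. Its arguments: {"type":"object","properties":{"commands":{"type":"array"},"force":{"type":"number"}},"required":["commands"]}

```bash
mkdir -p pics
python3 - <<'E'
from workcell import manip, capture, calibration
import cv2
for n in("scene","wrist"):
    c=calibration(n);print(n,c)
    cv2.imwrite(f"pics/{n}0.png",cv2.cvtColor(capture(n),cv2.COLOR_RGB2BGR))
s=manip.get_state();print(s["t"],s["position"],s["eef_rot"],s["finger_gap"])
E
```

```text
scene {'fovy': 53.29536869688292, 'cx': 273.15569269526014, 'cy': 209.92258776752018, 'eye': array([ 1.30290912, -0.30547424,  1.03841622]), 'orientation': array([[ 0.39468062,  0.70471331, -0.58958152],
       [ 0.91880826, -0.30571989,  0.24965323],
       [-0.00431285, -0.64024566, -0.76815812]])}
wrist {'fovy': 67.73389041327425, 'cx': 281.25082126894574, 'cy': 209.4208028580444, 'eye': array([0.65100191, 0.08043776, 0.38334451]), 'orientation': array([[ 9.99996555e-01,  1.26069113e-03, -2.30226280e-03],
       [ 5.68361144e-04, -9.60297493e-01, -2.78977423e-01],
       [-2.56256156e-03,  2.78975153e-01, -9.60294901e-01]])}
0.1 [ 6.49496071e-01 -4.05932616e-05  2.30748328e-01] [[ 4.26389490e-05  9.99998724e-01 -1.59722197e-03]
 [ 9.99999996e-01 -4.27717899e-05 -8.31359030e-05]
 [-8.32041130e-05 -1.59721842e-03 -9.99998721e-01]] 0.09197968951754504
```

View pics/scene0.png

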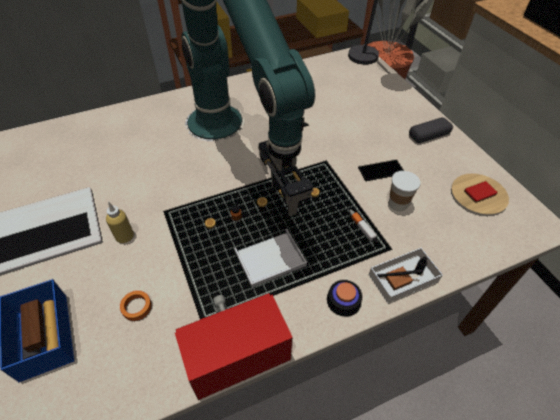

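View pics/wrist0.png

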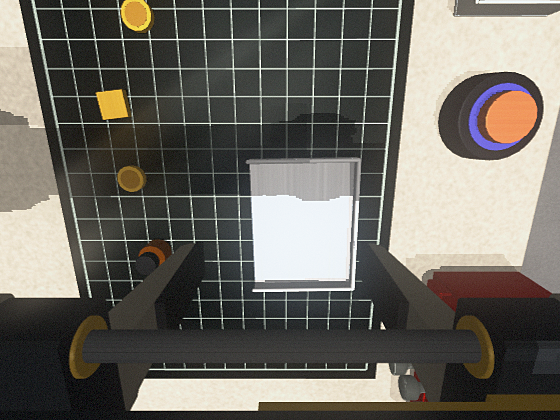

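The wrist view shows round blanks at (136,15) and (131,179), the square at (112,104), the pot at (150,255) and the tray at about (250–357, 160–290). The scene view shows the third blank at (210,223), near the −y side.

```bash
cat > h.py <<'E'
import numpy as np, cv2
from workcell import manip, capture, calibration
def ray(c,uv,z):
    f=210/np.tan(np.radians(c["fovy"])/2)
    d=np.array(c["orientation"])@np.array([(uv[0]-c["cx"])/f,(uv[1]-c["cy"])/f,1])
    e=np.array(c["eye"]); return (e+d*(z-e[2])/d[2])[:2].round(4)
def look(n,p):
    c=calibration(n);i=cv2.cvtColor(capture(n),cv2.COLOR_RGB2BGR);cv2.imwrite(p,i);return c,i
def brass(c,i,z=.010,amin=20):
    h=cv2.cvtColor(i,cv2.COLOR_BGR2HSV);m=cv2.inRange(h,(14,90,50),(32,255,255))
    m=cv2.morphologyEx(m,cv2.MORPH_CLOSE,np.ones((9,9)))
    out=[]
    for k in cv2.findContours(m,0,2)[0]:
        a=cv2.contourArea(k)
        if a<amin: continue
        (u,v),(w,hh),_=cv2.minAreaRect(k)
        M=cv2.moments(k);u,v=M["m10"]/M["m00"],M["m01"]/M["m00"]
        p=ray(c,(u,v),z)
        if .3<p[0]<.95 and abs(p[1])<.35: out.append((p,(round(u),round(v)),round(a),round(w),round(hh)))
    return out
E
python3 - <<'E'
from h import *
c=calibration("wrist");i=cv2.imread("pics/wrist0.png")
for o in brass(c,i):print("w",o)
for n,uv,z in[("trayFL",(250,160),.02),("trayFR",(255,291),.02),("BR",(354,290),.02),("BL",(358,160),.02),("floorFL",(252,193),.003),("floorFR",(258,282),.003),("potcap",(148,263),.047)]:print(n,ray(c,uv,z))
c=calibration("scene");i=cv2.imread("pics/scene0.png")
for o in brass(c,i,.010,8):print("s",o)
print("pot s",ray(c,(235,211),.047),"tray s",[ray(c,q,.02) for q in[(235,246),(290,234),(306,262),(250,284)]])
a=cv2.resize(i[150:300,150:400],None,fx=3,fy=3,interpolation=cv2.INTER_CUBIC);cv2.imwrite("pics/crop.png",a)
E
```

```text
w (array([ 0.8775, -0.3355]), (431, 404), 2983, 16, 301)
w (array([ 0.9312, -0.2312]), (479, 347), 1071, 66, 33)
w (array([ 0.3679, -0.2334]), (83, 347), 1054, 32, 66)
w (array([ 0.4922, -0.0818]), (159, 249), 318, 29, 25)
w (array([0.8822, 0.0872]), (485, 112), 90, 11, 32)
w (array([0.4657, 0.0592]), (123, 137), 3002, 102, 58)
w (array([0.498, 0.185]), (137, 15), 875, 32, 34)
trayFL [0.614  0.0343]
trayFR [ 0.6159 -0.1364]
BR [ 0.7453 -0.1346]
BL [0.7389 0.0345]
floorFL [ 0.6137 -0.0088]
floorFR [ 0.6187 -0.1327]
potcap [ 0.4931 -0.0833]
s (array([ 0.4817, -0.1731]), (210, 222), 80, 10, 11)
s (array([0.4654, 0.0086]), (262, 201), 68, 9, 9)
s (array([0.4966, 0.1864]), (315, 192), 58, 8, 9)
s (array([0.4056, 0.1604]), (296, 176), 20, 10, 3)
pot s [ 0.4992 -0.0927] tray s [array([ 0.6039, -0.1328]), array([0.6286, 0.0348]), array([0.7375, 0.0352]), array([ 0.7405, -0.1383])]
```

View pics/crop.png

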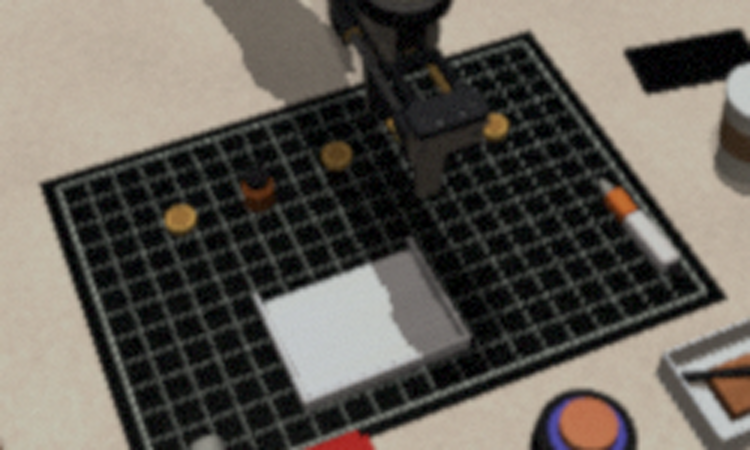

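Run:
```python
from h import *
c=calibration("wrist");i=cv2.imread("pics/wrist0.png")
h=cv2.cvtColor(i,cv2.COLOR_BGR2HSV);m=cv2.inRange(h,(12,80,60),(32,255,255))
n,_,st,ce=cv2.connectedComponentsWithStats(m)
for k in range(1,n):
    if st[k,4]>100 and ce[k,0]<200: print(ray(c,ce[k],.013),ce[k].round(),st[k])
c=calibration("scene")
for n,uv,z in[("bottle base",(121,240),0.),("cup",(403,205),0.),("pen",(353,213),.01),("pen2",(375,240),.01),("matcorner",(165,210),.003)]:print(n,ray(c,uv,z))
```

```text
[0.4991 0.1841] [137.  15.] [120   0  35  33 906]
[0.461  0.0962] [113. 104.] [ 95  89  36  31 862]
[0.4701 0.0117] [131. 178.] [117 165  30  27 623]
[ 0.4862 -0.0851] [154. 253.] [138 245  28  21 187]
[ 0.3701 -0.2313] [ 83. 348.] [  69  316   38   63 1104]
bottle base [ 0.4308 -0.4414]
cup [0.655  0.4282]
pen [0.6262 0.2564]
pen2 [0.7442 0.2638]
matcorner [ 0.3697 -0.2891]
```

Emit:
step_arm:
  commands:
    - [0,0,0,-2.4,-2.6,0,0.28]
    - [0,0,0,-2.4,-2.6,0,0.28]
    - [0,0,0,-2.4,-2.6,0,0.28]
    - [0,0,0,-2.4,-2.6,0,0.28]
    - [0,0,0,-2.4,-2.5,0,0.28]
    - [0,0,0,-2.4,-2.5,0,0.28]
    - [0,0,0,-2.4,-2.5,0,0.28]
    - [0,0,0,-2.5,-2.4,0,0.28]

```text
t: 0.9
position: [0.4456, -0.1937, 0.2314]
eef_rot: [[-0.0, 1.0, -0.0], [1.0, 0.0, 0.0], [0.0, -0.0, -1.0]]
contact_force: [0.8, -0.8, -0.5]
finger_gap: 0.0299
grasp_force: 0.0
```

Emit:
step_arm:
  commands:
    - [0,0,0.14,0,0,1.5,0.28]
    - [0,0,0.14,0,0,1.5,0.28]
    - [0,0,0.14,0,0,1.5,0.28]
    - [0,0,0.14,0,0,1.5,0.28]
    - [0,0,0.14,0,0,1.5,0.28]
    - [0,0,0.14,0,0,1.5,0.28]
    - [0,0,0.14,0,0,1.5,0.28]
    - [0,0,0.07,0,0,1.5,0.28]

```text
t: 1.7
position: [0.4468, -0.1929, 0.1108]
eef_rot: [[0.87, 0.494, -0.0], [0.494, -0.87, -0.0], [-0.0, -0.0, -1.0]]
contact_force: [-0.2, 0.3, -0.2]
finger_gap: 0.0258
grasp_force: 0.0
```

```bash
cat >> h.py <<'E'
def st():
    s=manip.get_state();R=np.array(s["eef_rot"]);psi=np.arctan2(R[1,0],R[0,0])
    print("t",round(s["t"],2),"tcp",np.round(s["position"],4),"psi",round(float(np.degrees(psi)),1),"tilt",R[:2,2].round(4),"gap",round(s["finger_gap"],4),"F",np.round(s["contact_force"],1),"j7",round(s["joints"][6],2))
    return np.array(s["position"]),psi
def comps(c,i,amin=100):
    h=cv2.cvtColor(i,cv2.COLOR_BGR2HSV);m=cv2.inRange(h,(12,80,60),(32,255,255))
    n,_,s,ce=cv2.connectedComponentsWithStats(m)
    for k in range(1,n):
        p=ray(c,ce[k],.013)
        if s[k,4]>amin and .38<p[0]<.8 and abs(p[1])<.25: print(p,ce[k].round(),s[k])
def totool(dx,dy,psi): return np.round(100*np.array([np.cos(psi)*dx+np.sin(psi)*dy,np.sin(psi)*dx-np.cos(psi)*dy]),2)
E
python3 - <<'E'
from h import *
p,psi=st();c,i=look("wrist","pics/w1.png");comps(c,i)
E
```

```text
t 1.7 tcp [ 0.4468 -0.1929  0.1108] psi 29.6 tilt [-0.0005 -0.0001] gap 0.0258 F [-0.2  0.3 -0.2] j7 -0.59
[0.4689 0.0082] [60. 65.] [  34   40   52   49 1902]
[ 0.4878 -0.0957] [198. 114.] [171  88  43  43 435]
[ 0.4854 -0.1714] [283. 166.] [ 263  146   40   40 1240]
```

View pics/w1.png

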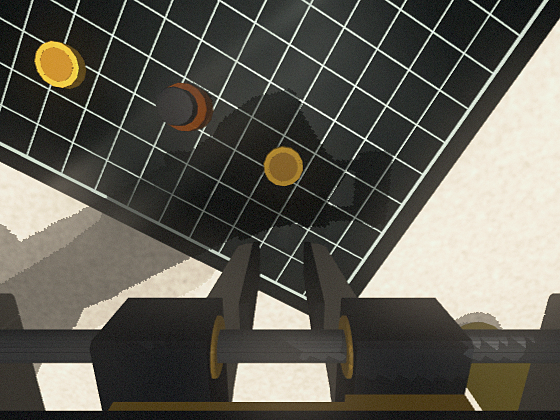

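The picture shows blank C at (283,166), centred ahead of the fingers (246–320), with the pot to the left at (185,107). I'll descend and push.

Emit:
step_arm:
  commands:
    - [0,0,0,0,0,1.5,0.28]
    - [0,0,0,0,0,1.5,0.28]
    - [0,0,0,0,0,1.5,0.28]
    - [0,0,0,0,0,1.5,0.28]
    - [0,0,0,0,0,1.2,0.28]
    - [0,0,0,0,0,0.9,0.28]
    - [0,0,0,0,0,0.6,0.28]
    - [0,0,0,0,0,0,0.28]

```text
t: 2.55
position: [0.4467, -0.193, 0.024]
eef_rot: [[0.867, 0.498, -0.001], [0.498, -0.867, 0.0], [-0.001, -0.001, -1.0]]
contact_force: [0.4, 0.2, -0.4]
finger_gap: 0.0256
grasp_force: 0.0
```

Emit:
step_arm:
  commands:
    - [0,0,0,0.8,0,0,0.28]
    - [0,0,0,0.8,0,0,0.28]
    - [0,0,0,0.8,0,0,0.28]
    - [0,0,0,0.87,0.49,0,0.28]
    - [0,0,0,0.87,0.49,0,0.28]
    - [0,0,0,0.87,0.49,0,0.28]
    - [0,0,0,0.87,0.49,0,0.28]
    - [0,0,0,0,0,0,0.28]

```text
t: 3.35
position: [0.5098, -0.1808, 0.0247]
eef_rot: [[0.867, 0.498, 0.002], [0.498, -0.867, -0.001], [0.002, 0.002, -1.0]]
contact_force: [0.1, 0.1, 0.7]
finger_gap: 0.0255
grasp_force: 0.1
```

Run:
```python
from h import *
p,psi=st();c,i=look("wrist","pics/w2.png");comps(c,i)
```

```text
t 3.35 tcp [ 0.5098 -0.1808  0.0247] psi 29.9 tilt [ 0.0021 -0.0006] gap 0.0255 F [0.1 0.1 0.7] j7 -0.6
[ 0.4884 -0.0866] [115. 217.] [  71  188   83   68 1483]
[ 0.5291 -0.1694] [282. 228.] [ 254  200   57   56 2502]
[ 0.4393 -0.1732] [216. 348.] [210 316  16  63 513]
[ 0.4807 -0.2445] [347. 347.] [338 316  16  63 506]
```

View pics/w2.png

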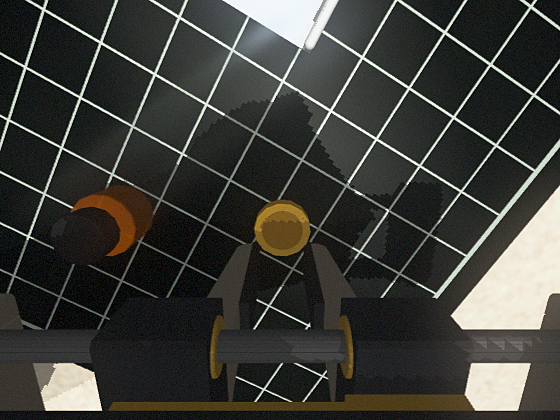

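The picture shows blank C nested against both fingertips at (282,228), and the tray corner at (310,45). I'll continue the curve.

Emit:
step_arm:
  commands:
    - [0,0,0,0.87,0.5,0,0.28]
    - [0,0,0,0.87,0.5,0,0.28]
    - [0,0,0,0.87,-0.5,0,0.28]
    - [0,0,0,0.87,-0.5,0,0.28]
    - [0,0,0,0.87,-0.5,0,0.28]
    - [0,0,0,0.87,-0.5,0,0.28]
    - [0,0,0,0.87,-0.5,0,0.28]
    - [0,0,0,0.87,-0.5,0,0.28]

```text
t: 4.2
position: [0.5586, -0.1278, 0.0246]
eef_rot: [[0.867, 0.498, -0.0], [0.498, -0.867, 0.0], [-0.0, -0.0, -1.0]]
contact_force: [0.4, -0.1, 0.7]
finger_gap: 0.0255
grasp_force: 0.4
```

Emit:
step_arm:
  commands:
    - [0,0,0,0.87,-0.5,0,0.28]
    - [0,0,0,0.87,-0.5,0,0.28]
    - [0,0,0,0.87,-0.5,0,0.28]
    - [0,0,0,0.87,-0.5,0,0.28]
    - [0,0,0.05,0.89,0.45,0,0.28]
    - [0,0,0.05,0.92,0.4,0,0.28]
    - [0,0,0.05,0.94,0.35,0,0.28]
    - [0,0,0,0,0,0,0.28]

```text
t: 5.0
position: [0.6098, -0.0914, 0.0245]
eef_rot: [[0.932, 0.363, 0.001], [0.363, -0.932, -0.0], [0.001, 0.0, -1.0]]
contact_force: [0.4, 0.3, -0.1]
finger_gap: 0.0259
grasp_force: 0.0
```

Run:
```python
from h import *
p,psi=st();c,i=look("wrist","pics/w3.png");comps(c,i)
```

```text
t 5.0 tcp [ 0.6098 -0.0914  0.0245] psi 21.3 tilt [ 0.0012 -0.    ] gap 0.0259 F [ 0.4  0.3 -0.1] j7 -0.9
[ 0.6306 -0.0825] [282. 227.] [ 254  199   56   57 2481]
[ 0.541 -0.073] [216. 347.] [210 316  16  63 499]
[ 0.5714 -0.1497] [347. 347.] [338 316  16  63 487]
[0.4747 0.0084] [ 66. 388.] [  39  365   55   46 1974]
[ 0.5224 -0.1494] [316. 404.] [ 109  395  366   16 3910]
```

View pics/w3.png

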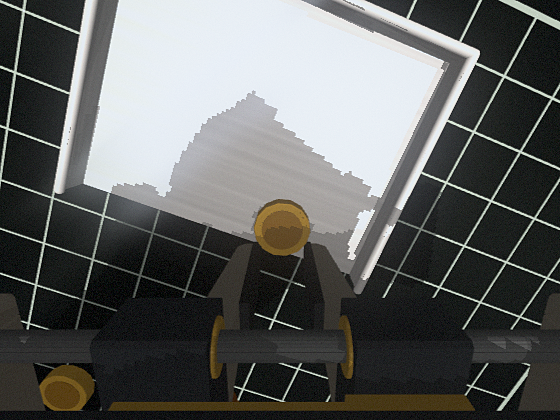

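The picture shows blank C at the mouth (282,227), the right wall's front end near (357,288), close to the right finger, and the left wall's front end at (65,190).

Run:
```python
from h import *
c=calibration("wrist")
for uv,z in[((357,286),.02),((62,192),.02),((478,52),.02),((85,186),.003),((352,262),.003),((355,285),.003)]:print(uv,ray(c,uv,z))
```

```text
(357, 286) [ 0.6148 -0.1341]
(62, 192) [0.6085 0.0306]
(478, 52) [ 0.7434 -0.1342]
(85, 186) [0.6086 0.029 ]
(352, 262) [ 0.6211 -0.1321]
(355, 285) [ 0.6075 -0.1405]
```

Emit:
step_arm:
  commands:
    - [0,0,0.05,0.98,0.22,0,0.28]
    - [0,0,0.05,0.99,0.17,0,0.28]
    - [0,0,0.05,1,0.12,0,0.28]
    - [0,0,0.05,1,0.07,0,0.28]
    - [0,0,0.05,1,0.02,0,0.28]
    - [0,0,0.05,0.5,0,0,0.28]
    - [0,0,0,0,0,0,0.28]
    - [0,0,0,-1,0,0,0.28]

```text
t: 5.85
position: [0.653, -0.0846, 0.0244]
eef_rot: [[0.997, 0.073, 0.001], [0.073, -0.997, -0.0], [0.001, 0.0, -1.0]]
contact_force: [-0.3, -0.6, -0.9]
finger_gap: 0.0259
grasp_force: 0.0
```

Emit:
step_arm:
  commands:
    - [0,0,0,-1.5,0,0,0.28]
    - [0,0,0,-1.5,0,-1.5,0.28]
    - [0,0,0,0,0,-2,0.28]
    - [0,0,0,0,0,-2,0.28]
    - [0,0,0,0,0,-2,0.28]
    - [0,0,0,0,0,-2,0.28]
    - [0,0,0,0,0,-1.5,0.28]
    - [0,0,0,0,0,0,0.28]

```text
t: 6.65
position: [0.6236, -0.0875, 0.1367]
eef_rot: [[0.997, 0.071, 0.004], [0.071, -0.997, 0.0], [0.004, 0.0, -1.0]]
contact_force: [0.5, 0.4, -0.1]
finger_gap: 0.0258
grasp_force: 0.0
```

Run:
```python
from h import *
p,psi=st();c,i=look("wrist","pics/w4.png");comps(c,i)
print(totool(.432-p[0],.019-p[1],psi))
```

```text
t 6.65 tcp [ 0.6236 -0.0875  0.1367] psi 4.1 tilt [0.0036 0.0001] gap 0.0258 F [ 0.5  0.4 -0.1] j7 -1.2
[ 0.683  -0.0806] [280. 143.] [ 263  125   35   37 1008]
[0.5053 0.1699] [ 20. 304.] [  5 292  25  27 273]
[ 0.4676 -0.0275] [215. 347.] [210 316  15  63 505]
[ 0.4779 -0.1658] [347. 347.] [338 316  15  63 490]
[ 0.3995 -0.1418] [317. 404.] [ 109  394  366   17 3938]
[-18.36 -11.98]
```

Emit:
step_arm:
  commands:
    - [0,0,0,-3,-2,0,0.28]
    - [0,0,0,-3,-2,0,0.28]
    - [0,0,0,-3,-2,0,0.28]
    - [0,0,0,-3,-2,0,0.28]
    - [0,0,0,-3,-2,0,0.28]
    - [0,0,0,-3.4,-2,0,0.28]
    - [0,0,0.149,0,0,1,0.28]
    - [0,0,0.149,0,0,1,0.28]

```text
t: 7.5
position: [0.4293, 0.0203, 0.1138]
eef_rot: [[0.973, -0.229, -0.001], [-0.229, -0.973, 0.001], [-0.001, -0.0, -1.0]]
contact_force: [1.0, -0.3, 0.4]
finger_gap: 0.0258
grasp_force: 0.0
```

Run:
```python
from h import *
p,psi=st();c,i=look("wrist","pics/w5.png");comps(c,i)
```

```text
t 7.5 tcp [0.4293 0.0203 0.1138] psi -13.2 tilt [-0.0011  0.0006] gap 0.0258 F [ 1.  -0.3  0.4] j7 -1.72
[ 0.4898 -0.0843] [397. 114.] [384  91  39  48 602]
[0.4687 0.0105] [284. 168.] [ 265  149   39   40 1212]
[0.4987 0.1805] [ 75. 180.] [  50  156   52   46 1574]
[0.4601 0.0942] [189. 201.] [ 165  179   49   45 1366]
```

Emit:
step_arm:
  commands:
    - [0,0,0,0,0,1.6,0.28]
    - [0,0,0,0,0,1.6,0.28]
    - [0,0,0,0,0,1.6,0.28]
    - [0,0,0,0,0,1.5,0.28]
    - [0,0,0,0,0,1.2,0.28]
    - [0,0,0,0,0,0.9,0.28]
    - [0,0,0,0,0,0.5,0.28]
    - [0,0,0,0,0,0,0.28]

```text
t: 8.35
position: [0.4307, 0.0195, 0.0251]
eef_rot: [[0.974, -0.225, -0.001], [-0.225, -0.974, -0.0], [-0.001, 0.0, -1.0]]
contact_force: [0.2, 1.2, 0.1]
finger_gap: 0.0256
grasp_force: 0.0
```

Emit:
step_arm:
  commands:
    - [0,0,0,0.7,0,0,0.28]
    - [0,0,0,0.7,0,0,0.28]
    - [0,0,0,1,0,0,0.28]
    - [0,0,0,1,0,0,0.28]
    - [0,0,0,1,0,0,0.28]
    - [0,0,0,1,0,0,0.28]
    - [0,0,0,1,0,0,0.28]
    - [0,0,0,1,0,0,0.28]

```text
t: 9.15
position: [0.5039, 0.0028, 0.0255]
eef_rot: [[0.974, -0.225, -0.0], [-0.225, -0.974, -0.0], [-0.0, 0.0, -1.0]]
contact_force: [-0.7, -0.6, 0.9]
finger_gap: 0.0259
grasp_force: 0.8
```

Emit:
step_arm:
  commands:
    - [0,0,0,1,0,0,0.28]
    - [0,0,0,1,0,0,0.28]
    - [0,0,0,1,0,0,0.28]
    - [0,0,0,1,0,0,0.28]
    - [0,0,0,1,0,0,0.28]
    - [0,0,0,1,0,0,0.28]
    - [0,0,0,1,0,0,0.28]
    - [0,0,0,0,0,0,0.28]

```text
t: 9.95
position: [0.5733, -0.0134, 0.0257]
eef_rot: [[0.974, -0.226, 0.002], [-0.226, -0.974, -0.001], [0.002, 0.0, -1.0]]
contact_force: [-0.4, -0.1, -0.4]
finger_gap: 0.0255
grasp_force: 0.0
```

Run:
```python
from h import *
p,psi=st();c,i=look("wrist","pics/w6.png");comps(c,i)
```

```text
t 9.95 tcp [ 0.5733 -0.0134  0.0257] psi -13.0 tilt [ 0.0024 -0.0007] gap 0.0255 F [-0.4 -0.1 -0.4] j7 -1.54
[ 0.6818 -0.0803] [371.  28.] [ 338    0   67   63 3443]
[ 0.5945 -0.0165] [281. 227.] [ 253  199   57   57 2478]
[0.5253 0.0421] [215. 348.] [210 316  16  63 511]
[ 0.507  -0.0391] [347. 347.] [338 316  15  63 490]
[0.5079 0.1637] [ 49. 402.] [ 40 392  19  19 217]
[ 0.4665 -0.0106] [315. 404.] [ 109  395  366   16 3917]
```

View pics/w6.png

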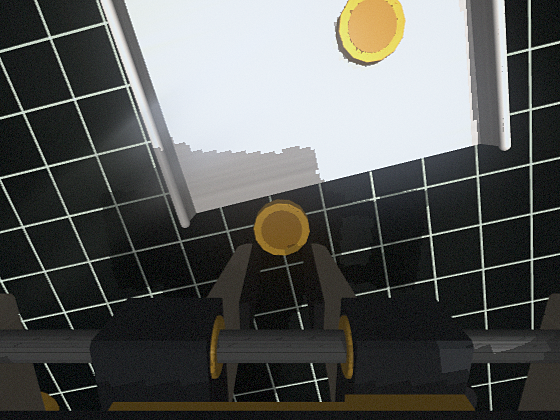

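The picture shows B nested at (281,227), about to enter, with C in the tray at (371,28) and the left wall end at (186,222), clear of the fingers.

Emit:
step_arm:
  commands:
    - [0,0,0,1,0,0,0.28]
    - [0,0,0,1,0,0,0.28]
    - [0,0,0,1,0,0,0.28]
    - [0,0,0,1,0,0,0.28]
    - [0,0,0,1,0,0,0.28]
    - [0,0,0,1,0,0,0.28]
    - [0,0,0,1,0,0,0.28]
    - [0,0,0,1,0,0,0.28]

```text
t: 10.8
position: [0.6501, -0.0311, 0.0255]
eef_rot: [[0.974, -0.225, -0.0], [-0.225, -0.974, -0.0], [-0.0, 0.0, -1.0]]
contact_force: [-0.5, 0.5, -1.0]
finger_gap: 0.0255
grasp_force: 0.3
```

Emit:
step_arm:
  commands:
    - [0,0,0,1,0,0,0.28]
    - [0,0,0,0.5,0,0,0.28]
    - [0,0,0,0,0,0,0.28]
    - [0,0,0,-1.5,0,0,0.28]
    - [0,0,0,-2,0,-1,0.28]
    - [0,0,0,-1,0,-3,0.28]
    - [0,0,0,0,0,-4,0.28]
    - [0,0,0,0,0,-3,0.28]

```text
t: 11.6
position: [0.6199, -0.024, 0.1377]
eef_rot: [[0.974, -0.225, 0.001], [-0.225, -0.974, 0.0], [0.001, -0.0, -1.0]]
contact_force: [0.2, 0.4, -0.1]
finger_gap: 0.0254
grasp_force: 0.0
```

Run:
```python
from h import *
p,psi=st();c,i=look("wrist","pics/w7.png");comps(c,i)
a=np.radians(-65);print(totool(.499-.042*np.cos(a)-p[0],.1825-.042*np.sin(a)-p[1],psi))
```

```text
t 11.6 tcp [ 0.6199 -0.024   0.1377] psi -13.0 tilt [0.0011 0.0002] gap 0.0254 F [ 0.2  0.4 -0.1] j7 -1.59
[ 0.6832 -0.0803] [331. 125.] [ 313  106   37   38 1069]
[ 0.6843 -0.0373] [282. 135.] [264 117  36  37 997]
[0.6457 0.2445] [  4. 244.] [  0 227  12  28 146]
[0.4862 0.0805] [215. 347.] [210 316  16  63 502]
[ 0.4551 -0.0557] [347. 347.] [338 316  16  63 497]
[ 0.3873 -0.0085] [316. 404.] [ 109  394  366   17 3940]
[-19.02 -20.7 ]
```

Emit:
step_arm:
  commands:
    - [0,0,0,-2.9,-2.8,0,0.28]
    - [0,0,0,-2.9,-2.8,0,0.28]
    - [0,0,0,-2.9,-2.8,0,0.28]
    - [0,0,0,-2.9,-2.8,0,0.28]
    - [0,0,0,-2.9,-2.8,0,0.28]
    - [0,0,0,-2.8,-2.7,0,0.28]
    - [0,0,0,-2.8,-2.7,0,0.28]
    - [0,0,0,0,0,0,0.28]

```text
t: 12.45
position: [0.4644, 0.2154, 0.1354]
eef_rot: [[0.976, -0.217, -0.002], [-0.217, -0.976, 0.002], [-0.003, -0.002, -1.0]]
contact_force: [-0.6, -0.4, -0.1]
finger_gap: 0.0256
grasp_force: 0.0
```

Emit:
step_arm:
  commands:
    - [0,0,0.125,0,0,0.5,0.28]
    - [0,0,0.125,0,0,0.5,0.28]
    - [0,0,0.125,0,0,0.5,0.28]
    - [0,0,0.125,0,0,0.5,0.28]
    - [0,0,0,0,0,0.5,0.28]
    - [0,0,0,0,0,0,0.28]
    - [0,0,0,0,0,0,0.28]
    - [0,0,0,0,0,0,0.28]

```text
t: 13.25
position: [0.4682, 0.2101, 0.1108]
eef_rot: [[0.748, -0.664, 0.0], [-0.664, -0.748, 0.0], [0.0, -0.001, -1.0]]
contact_force: [-0.0, -0.4, 0.6]
finger_gap: 0.0255
grasp_force: 0.0
```

Run:
```python
from h import *
p,psi=st();c,i=look("wrist","pics/w8.png");comps(c,i)
```

```text
t 13.25 tcp [0.4682 0.2101 0.1108] psi -41.6 tilt [0.0004 0.0003] gap 0.0255 F [-0.  -0.4  0.6] j7 -2.51
[0.4606 0.0964] [400. 130.] [ 372  103   56   55 1708]
[0.4983 0.1851] [282. 170.] [ 262  150   41   40 1236]
```

View pics/w8.png

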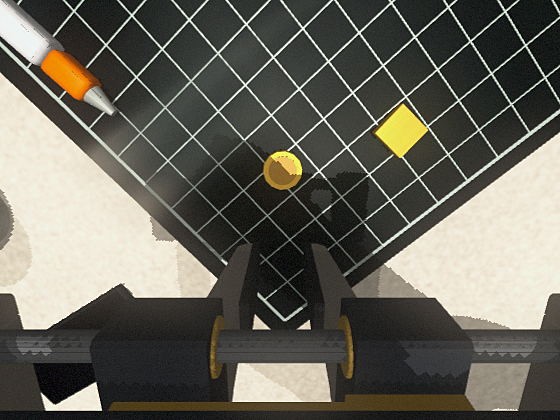

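The picture shows blank A at (282,170), centred between the fingers, with the square at (400,130) and the pen tip at (115,112), both clear.

Emit:
step_arm:
  commands:
    - [0,0,0,0,0,1.6,0.28]
    - [0,0,0,0,0,1.6,0.28]
    - [0,0,0,0,0,1.6,0.28]
    - [0,0,0,0,0,1.3,0.28]
    - [0,0,0,0,0,1.1,0.28]
    - [0,0,0,0,0,0.9,0.28]
    - [0,0,0,0,0,0.5,0.28]
    - [0,0,0,0,0,0,0.28]

```text
t: 14.1
position: [0.4678, 0.21, 0.0241]
eef_rot: [[0.747, -0.665, -0.001], [-0.665, -0.747, -0.0], [-0.0, 0.001, -1.0]]
contact_force: [-0.4, -0.0, 0.6]
finger_gap: 0.0254
grasp_force: 0.0
```

Emit:
step_arm:
  commands:
    - [0,0,0,0.7,0,0,0.28]
    - [0,0,0,0.7,0,0,0.28]
    - [0,0,0,0.8,0,0,0.28]
    - [0,0,0,1,0,0,0.28]
    - [0,0,0,1,0,0,0.28]
    - [0,0,0,0.8,0,0,0.28]
    - [0,0,0.03,0.81,0.59,0,0.28]
    - [0,0,0.03,0.83,0.56,0,0.28]

```text
t: 14.9
position: [0.5099, 0.1567, 0.0246]
eef_rot: [[0.704, -0.71, 0.0], [-0.71, -0.704, 0.0], [0.0, -0.0, -1.0]]
contact_force: [0.3, 0.9, 0.4]
finger_gap: 0.0257
grasp_force: 0.5
```

Emit:
step_arm:
  commands:
    - [0,0,0.03,0.85,0.53,0,0.28]
    - [0,0,0.03,0.86,0.51,0,0.28]
    - [0,0,0.03,0.88,0.49,0,0.28]
    - [0,0,0.03,0.89,0.45,0,0.28]
    - [0,0,0,0.89,0.45,0,0.28]
    - [0,0,0,0.89,0.45,0,0.28]
    - [0,0,0,0.89,0.45,0,0.28]
    - [0,0,0,0,0,0,0.28]

```text
t: 15.7
position: [0.5245, 0.0869, 0.0246]
eef_rot: [[0.614, -0.789, 0.0], [-0.789, -0.614, -0.001], [0.001, 0.0, -1.0]]
contact_force: [-0.5, -0.0, 0.1]
finger_gap: 0.0257
grasp_force: 0.0
```

Run:
```python
from h import *
p,psi=st();c,i=look("wrist","pics/w9.png");comps(c,i)
```

```text
t 15.7 tcp [0.5245 0.0869 0.0246] psi -52.1 tilt [ 0.0004 -0.0009] gap 0.0257 F [-0.5 -0.   0.1] j7 -2.32
[0.5381 0.0717] [282. 228.] [ 254  199   57   58 2527]
[0.5218 0.1604] [216. 348.] [210 316  16  63 514]
[0.4567 0.1094] [347. 347.] [338 316  16  63 512]
[0.4429 0.1567] [316. 404.] [ 108  394  367   17 4146]
```

Emit:
step_arm:
  commands:
    - [0,0,0,0.89,0.45,0,0.28]
    - [0,0,0,0.89,0.45,0,0.28]
    - [0,0,0,0.89,0.45,0,0.28]
    - [0,0,0,0.89,0.45,0,0.28]
    - [0,0,0,0.89,0.45,0,0.28]
    - [0,0,0,0.89,0.45,0,0.28]
    - [0,0,0,0.89,0.45,0,0.28]
    - [0,0,0,0.89,0.45,0,0.28]

```text
t: 16.55
position: [0.5399, 0.0098, 0.0246]
eef_rot: [[0.616, -0.788, 0.0], [-0.788, -0.616, -0.0], [0.0, -0.0, -1.0]]
contact_force: [-0.5, -0.3, -0.8]
finger_gap: 0.0255
grasp_force: 0.2
```

Emit:
step_arm:
  commands:
    - [0,0,-0.065,1,0,0,0.28]
    - [0,0,-0.065,0.97,-0.26,0,0.28]
    - [0,0,-0.065,0.97,-0.26,0,0.28]
    - [0,0,-0.065,0.97,-0.26,0,0.28]
    - [0,0,-0.065,0.97,-0.26,0,0.28]
    - [0,0,0,0,0,0,0.28]
    - [0,0,0,0,0,0,0.28]
    - [0,0,0,0,0,0,0.28]

```text
t: 17.35
position: [0.5807, -0.0156, 0.0245]
eef_rot: [[0.835, -0.551, -0.001], [-0.551, -0.835, 0.0], [-0.001, 0.0, -1.0]]
contact_force: [-0.1, 0.0, 0.4]
finger_gap: 0.0257
grasp_force: 0.0
```

Run:
```python
from h import *
p,psi=st();c,i=look("wrist","pics/w10.png");comps(c,i)
```

```text
t 17.35 tcp [ 0.5807 -0.0156  0.0245] psi -33.4 tilt [-0.0007  0.0001] gap 0.0257 F [-0.1  0.   0.4] j7 -1.89
[ 0.6818 -0.0802] [281.  28.] [ 248    0   67   62 3446]
[ 0.6847 -0.0387] [207.  75.] [ 173   42   65   70 2934]
[ 0.6014 -0.0271] [281. 223.] [ 253  195   57   57 2532]
[ 0.4843 -0.0955] [481. 317.] [456 290  53  40 782]
[0.5551 0.0528] [215. 348.] [210 316  16  63 501]
[ 0.5099 -0.0164] [347. 347.] [338 316  16  63 489]
[0.482  0.0243] [315. 404.] [ 109  395  366   16 3945]
```

View pics/w10.png

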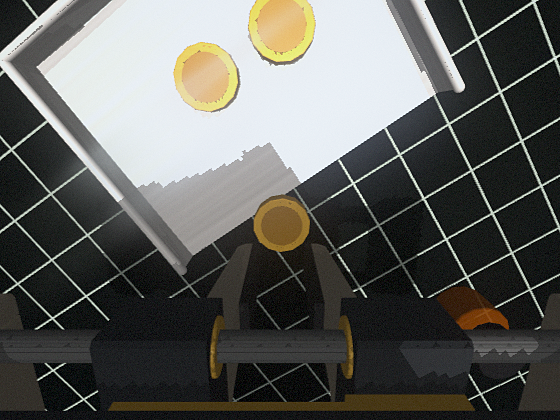

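The picture shows A at the mouth (281,223), B at (207,75) and C at (281,28) inside the tray, and the left wall end at (182,270), clear of the finger.

Emit:
step_arm:
  commands:
    - [0,0,-0.065,0.87,-0.5,0,0.28]
    - [0,0,-0.065,0.9,-0.44,0,0.28]
    - [0,0,-0.065,0.93,-0.38,0,0.28]
    - [0,0,-0.065,0.95,-0.32,0,0.28]
    - [0,0,-0.065,0.97,-0.26,0,0.28]
    - [0,0,0,0.1,0,0,0.28]
    - [0,0,0,0,0,0,0.28]
    - [0,0,0,-1.5,0,0,0.28]

```text
t: 18.2
position: [0.6185, -0.0158, 0.0247]
eef_rot: [[0.967, -0.256, 0.002], [-0.256, -0.967, -0.001], [0.002, 0.0, -1.0]]
contact_force: [0.2, -0.2, 0.2]
finger_gap: 0.0258
grasp_force: 0.0
```

Emit:
step_arm:
  commands:
    - [0,0,0,-1.5,0,0,0.28]
    - [0,0,0,-1,0,-2,0.28]
    - [0,0,0,0,0,-3,0.28]
    - [0,0,0,0,0,-4,0.28]
    - [0,0,0,0,0,-3,0.28]
    - [0,0,0,0,0,0,0.28]
    - [0,0,0,0,0,0,0.28]
    - [0,0,0,0,0,0,0.28]

```text
t: 19.0
position: [0.5924, -0.0087, 0.1434]
eef_rot: [[0.967, -0.255, -0.002], [-0.255, -0.967, 0.0], [-0.002, 0.001, -1.0]]
contact_force: [-0.6, -0.6, -0.6]
finger_gap: 0.0256
grasp_force: 0.0
```

Run:
```python
from h import *
p,psi=st();c,i=look("wrist","pics/w11.png");comps(c,i)
```

```text
t 19.0 tcp [ 0.5924 -0.0087  0.1434] psi -14.8 tilt [-0.0024  0.    ] gap 0.0256 F [-0.6 -0.6 -0.6] j7 -1.71
[ 0.6831 -0.0803] [338.  85.] [ 320   66   37   40 1149]
[ 0.6846 -0.0373] [288.  97.] [ 271   79   36   38 1061]
[ 0.6524 -0.0217] [280. 140.] [263 122  35  36 977]
[0.6494 0.2485] [  6. 217.] [  0 195  20  39 381]
[ 0.4875 -0.0888] [386. 283.] [371 269  35  29 333]
[0.4567 0.1026] [215. 348.] [210 316  15  63 507]
[ 0.4207 -0.0355] [347. 347.] [338 316  16  63 492]
```

View pics/w11.png

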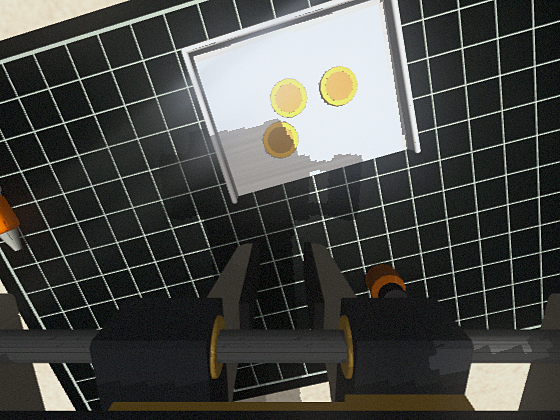

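The picture shows all three blanks flat inside the tray at (280,140), (288,97) and (338,85). A's centre is about 40 mm behind the front edge.

```bash
python3 -c "
from workcell import hand_in
print(hand_in())"
```

```text
the job is handed in; nothing more can be done
None
```

All three round blanks are flat inside the tray, with the nearest centre about 40 mm behind the front edge; nothing else was seen to move, and the job was handed in at about 19 s (no verdict came back).

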